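# Press the pin out of a gate hinge at the locksmith's bench

### The arm

A 6-joint arm with a two-finger parallel gripper is mounted at the origin on the work surface. World frame = base frame: x ahead of the robot, y to its left, z up, the work surface at z = 0. Lengths are in m, angles in rad, forces in N, time in s.
With the tool pointing down it reaches from about 0.25 to 0.725 m from the base axis. Payload 4 kg.
Tool frame: the origin (TCP) lies midway between the tips of the shut fingers; the grasp point (between the pads) lies bot.pinch_z behind it (bot.pinch_z is the distance from the TCP to the grasp point, in m); z points along the fingers, y is the line along which they close (so a half turn about z gives the same grasp; the last joint's range is limited). The gripper opens to 85 mm and grips with 20 to 120 N. Pads are 22 mm wide; open, the fingers measure 114 mm over their backs; the gripper's body (76 mm by 85 mm) begins 54 mm behind the grasp point. The pads swing forward as they close: fully open they stand 13 mm farther back than shut.
Start: joints at [-1.133, 0.241, 0.005, 1.335, 0, 1.571], TCP at [0.212, -0.453, 0.231] pointing down, gripper open.
Joint ranges: [-2.72, 2.72], [-1.05, 1.87], [-1.09, 1.28], [-1.99, 2.15], [-1.42, 1.44], [-3.14, 3.14]. Speed limits (rad/s): [2.79, 2.79, 3.14, 3.14, 3.14, 3.14].

### API

Orientations are given as a unit quaternion [x, y, z, w].
In Python, from workcell import bot, cam gives the robot as it stands (bot), with the cameras (cam).
- The arm moves only by the tool pendant, called after "Request:" as name(argument=value, ...) on one line, values as JSON. Schema: {"type":"object","properties":{"increments":{"type":"object","properties":{"segments":{"type":"array","items":{"type":"array","items":{"type":"number"},"minItems":7,"maxItems":7},"minItems":1,"maxItems":10}},"additionalProperties":false,"required":["segments"]},"only":{"type":"string"},"quiet":{"type":"boolean"},"lines":{"type":"string"}},"required":["increments"],"additionalProperties":false}. increments is an object whose key "segments" holds a list of rows, 1 to 10 of them, each of 7 numbers: a rotation vector rx, ry, rz in normalised numbers (1 is 2 rad), then dx, dy, dz in a scale on which 1.0 is 0.75 m, then the finger opening in m; each row is the pose to reach, as a shift and turn from the pose commanded when the call began, along the tool's axes at that moment; what a row does not reach only later rows make up. A row lasts 1/8 s, in which the tool goes at most 0.0625 m and 0.188 rad, less where a joint would pass 70% of its speed; a pose out of reach is approached as far as the arm can. The fingers move at their own pace and stop on an object; the grip force is fixed at half the most. Time passes only in rows, so rows that do not move let the fingers close. The tool returns the time, the measured TCP pose, the force, the opening and the grip force at its end. only (a regular expression) keeps the lines of the reply that match it, lines (a string "A,B") keeps lines A to B, and quiet returns only ok. A shift or turn number past 1, either way, is cut back to 1. Input that does not fit is refused with a message, and nothing moves.
- bot.get_obs(): the state, without advancing time (a new reading comes with each control period).
- cam.camera(name): name is "side" or "top"; returns the picture (400x640x3 uint8, red, green, blue); there is no depth.
- cam.calibration(name): a dict with "mtx" (3x3 intrinsics, pixels), "R" (3x3) and "t" (3): a world point X has camera coordinates R X + t. Camera axes: x right, y down, z forward; pixel columns grow to the right and rows downward; lengths in m; the calibration is good to about 2 mm. A picture is of the moment at which its call begins. calibration takes no time and is no camera call.
- bot.job_done(): hands the job in; it is judged then, once.
The state is a dict: "clock": time; "joint_pos": joint angles; "joint_vel": joint speeds; "tau": joint torques, N m; "eef_pos": TCP position; "tool_rot": TCP orientation; "ft_force": force on the tool from outside, world axes, zero at the start; "ft_torque": the same for the moment, N m; "grip_width": finger opening in m; "grasp_force": force on a finger pad.
Only numpy, scipy, OpenCV 4.12 (cv2) and the standard library are available. Lean on these libraries where they do the work, as an engineer would, in place of code of your own. Each camera call takes 0.05 s, during which the arm holds its last target. There are 200 camera calls.

### The job

Drive the pin out of the gate hinge clamped in the vise: set the steel parts pan on the bench under the hinge barrel, then press the pin down and out with the pin punch from the rack so that the pin drops into the pan and stays there. Put the pin punch back in the rack hole it came from, do not touch the pin with the fingers or let it fall on the bench, and leave the other things where they are.

Things in the scene. Friction and masses are not known exactly. Their poses are not given: they have to be found in the camera images.
- vise: Dark cast bench vise, fixed; place and yaw vary. Origin: centre of its foot on the bench; z up, y along the jaws, -x to its screw (160 mm out, tommy bar up to 180 mm high). Foot 170 x 74 mm, pedestal 66 mm wide; jaws 100 mm wide, top 172 mm high. A steel gate hinge, folded shut, is clamped upside down; its leaves stick out of the jaws' -y end and its barrel stands upright at x = 0, y = -90 mm.
- knuckle_top (a point): Centre of the hinge barrel's upper end (mouth of the bore), 188 mm above the bench; axes as the vise. Barrel: outside diameter 20 mm, 76 mm tall; straight 12 mm through bore, countersunk at the top to 17 mm over the first 6 mm.
- knuckle_bottom (a point): Centre of the hinge barrel's lower end, 112 mm above the bench; axes as the vise. Below it there is only open bench.
- pin: Steel hinge pin in the barrel, upright, head down: 75 mm long, shank 9 mm diameter; head 16 mm diameter, 7 mm high; the 18 mm next to the head is knurled, 11 mm diameter. Origin: centre of the head's outer face, z along the pin away from the head. The knurl binds in the barrel: pushing it down takes some 7 to 15 N for the first 15 mm or so; then the pin is free and drops out.
- pin_mid (a point): Point on the pin's axis at half its length.
- pin_top (a point): Centre of the pin's flat end, the one the punch presses on; at the start 8 mm below the barrel's top.
- pan: Open sheet-steel parts pan, loose on the bench, 0.22 kg: 96 mm (x) by 136 mm (y) outside, walls 3 mm thick and 32 mm high, floor 3 mm. Origin: centre of its underside, z up. A straight wooden handle runs along -x from the middle of one long wall: 14 mm wide (y), 20 mm high (10 to 30 mm above the bench), from x = -48 to -121 mm.
- rack: Wooden punch rack, fixed; place and yaw vary. Origin: centre of its foot; z up, y along the row of holes. Top board 50 x 176 mm, 22 mm thick, its top 82 mm above the bench, with 11.5 mm through holes at y = -55, 0 and 55 mm; open below, front and back. Each hole holds one tool, resting by its shoulder on the board; which is where varies.
- pin_punch: The pin punch: round dark-steel body 16 mm diameter, 80 mm long, with bright rings; below it a long straight shank 8 mm diameter, 60 mm long, flat end; 0.14 kg. Upright in the rack, shank down, seen under the board; of the three tools the middle one in height. Origin: on the axis at the shoulder between body and shank (82 mm above the bench in the rack), z up along the body.
- punch_tip (a point): Centre of the pin punch's flat working end, 60 mm below its origin.
- punch_grip (a point): Point on the axis of the pin punch's body, 50 mm above its origin: a good place to grip.
- centre_punch: Bystander in the rack: short centre punch, body 16 mm diameter and 55 mm tall above the board, pointed end.
- taper_punch: Bystander in the rack: tall taper punch, body 17 mm diameter and 105 mm tall above the board, tapered shank.
- padlock: Bystander: brass padlock standing on the bench, 50 x 22 mm, 73 mm tall with its shackle.
- cylinder_lock: Bystander: brass lock cylinder, 65 mm long, 34 mm tall.
- screwdriver: Bystander: screwdriver lying on the bench, 190 mm long.
- chip_brush: Bystander: wooden chip brush lying on the bench, 172 mm long.
- oil_bottle: Bystander: small oil bottle, 48 mm diameter, 120 mm tall.

How it is judged:
On the way, in this order (a step that is already met when the one before it is completed fails the run):
1. the pan stands on the bench with its open inside under the hinge barrel, the pin still in place (x of knuckle_bottom in the frame of pan between -0.041 and 0.041 m and y of knuckle_bottom in the frame of pan between -0.06 and 0.06 m and height (world z) of pan below 0.004 m and angle between pan's own z axis and vertical below 0.06 rad and distance of pin from where it was at the start of the episode below 0.004 m), for 0.2 s.
2. the pin punch, its tip inside the barrel, presses on the pin and has started to move it down (contact force between pin_punch and pin above 1 N and distance of pin from where it was at the start of the episode above 0.005 m and z of punch_tip in the frame of knuckle_top below -0.008 m and horizontal distance between punch_tip and knuckle_top below 0.008 m), for 0.05 s.
At the end, for the whole second after the job is handed in: The pin is at rest in the pan, lying or leaning (its middle inside the pan's walls, below 60 mm), the pan stands flat on the bench, and the pin punch hangs upright in the hole of the rack it came from (origin within 10 mm of its start, tilt under 0.15 rad), at rest (x of pin_mid in the frame of pan between -0.048 and 0.048 m and y of pin_mid in the frame of pan between -0.068 and 0.068 m and height (world z) of pin_mid below 0.06 m and linear speed of each of pin, pin_punch below 0.03 m/s and height (world z) of pan below 0.004 m and angle between pan's own z axis and vertical below 0.06 rad and distance of pin_punch from where it was at the start of the episode below 0.01 m and angle between pin_punch's own z axis and vertical below 0.15 rad); the robot touches nothing.
It fails at once if the fingers touch the pin (contact force between the fingers and pin above 0.5 N).
It fails at once if the pin falls on the bench beside the pan (height (world z) of pin_mid below 0.03 m and (x of pin_mid in the frame of pan above 0.048 m or x of pin_mid in the frame of pan below -0.048 m or y of pin_mid in the frame of pan above 0.068 m or y of pin_mid in the frame of pan below -0.068 m)).
It fails at once if a bystander is knocked over or shifted by more than 40 mm, or another punch leaves its hole (distance of any of padlock, cylinder_lock, screwdriver, chip_brush, oil_bottle from where it was at the start of the episode above 0.04 m or angle between any of oil_bottle, padlock's own z axis and vertical above 0.7 rad or distance of any of centre_punch, taper_punch from where it was at the start of the episode above 0.02 m).
It also fails if it takes over 72 s, if anything falls off the work surface, if the arm or the gripper's body presses on something with over 40 N, if the wrist force passes 120 N, or if a joint passes its speed limit or range.

## Working session

There is one attempt and no reset: what is moved stays moved. The work goes in short steps, Python scripts to look and compute and a tool call to move; the robot and the scene stay as the last step left them, time stands still between calls to the robot, and variables do not carry over. Pictures are saved under pics/ and viewed, at most 13 in all, crops included, and the job is handed in when it is done.

```bash
ls; mkdir -p pics
```

Run:
```python
from workcell import bot, cam
import cv2
for n in("top","side"):
    im=cam.camera(n); cv2.imwrite(f"pics/{n}0.png",im[:,:,::-1])
    c=cam.calibration(n); print(n,c["mtx"].round(1).tolist(),c["R"].round(4).tolist(),c["t"].round(4).tolist())
o=bot.get_obs(); print(o, bot.pinch_z)
```

```text
pics
workcell.py
top [[404.0, 0.0, 321.7], [0.0, 404.0, 204.9], [0.0, 0.0, 1.0]] [[-0.0199, -0.9997, -0.0114], [-0.9965, 0.0208, -0.0816], [0.0818, 0.0097, -0.9966]] [0.1017, 0.6078, 0.92]
side [[376.2, 0.0, 323.5], [0.0, 376.2, 198.7], [0.0, 0.0, 1.0]] [[-0.9334, -0.3586, -0.0122], [-0.2298, 0.6237, -0.7471], [0.2755, -0.6946, -0.6646]] [0.6073, 0.2034, 0.8332]
{'clock': 0.1, 'joint_pos': array([-1.13299716e+00,  2.41341573e-01,  3.86931216e-03,  1.33517981e+00,
       -3.28629421e-06,  1.57080704e+00]), 'joint_vel': array([-0.00018766, -0.0016647 ,  0.00219782,  0.00113068,  0.00042137,
       -0.00053687]), 'tau': array([-4.49603704e-04, -3.73138583e+01,  2.53010005e+01,  1.08517017e-02,
       -4.33944695e-05,  1.45743172e-05]), 'eef_pos': array([ 0.21173847, -0.45234345,  0.23050395]), 'tool_rot': array([ 9.76137745e-01,  2.17150275e-01, -2.03101321e-04, -9.05372000e-04]), 'ft_force': array([ 0.02471871, -0.59556788, -0.44714191]), 'ft_torque': array([ 0.00934594,  0.01229344, -0.00489113]), 'grasp_force': 0.0, 'grip_width': 0.08549095906890983} 0.0187
```

View pics/top0.png

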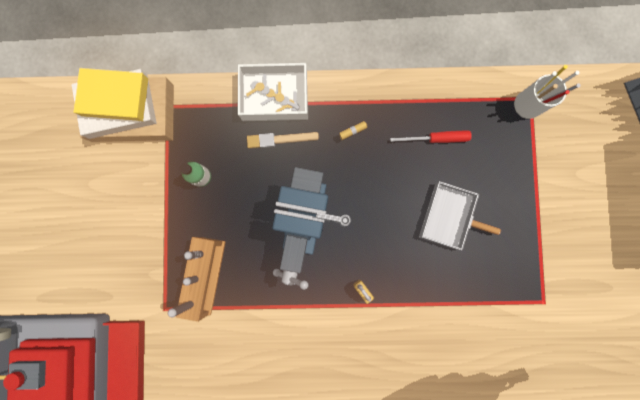

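View pics/side0.png

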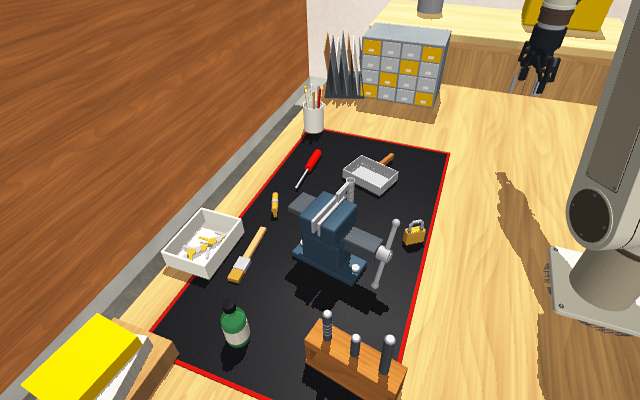

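The top view shows the vise at about (300,212), the barrel ring at (345,220), the pan at (448,216) with its handle to the right, and the rack at (200,280) with tools at (189,255), (186,281) and (172,313). In the side view, the ringed tool at (327,320) is the far one. I'll enlarge both for measuring.

Create h.py:
```python
import numpy as np, cv2
from workcell import bot, cam
C={n:cam.calibration(n) for n in("top","side")}
for c in C.values():
    for k in c: c[k]=np.array(c[k])
def proj(n,X):
    c=C[n]; p=c["mtx"]@(c["R"]@np.array(X,float)+c["t"]); return p[:2]/p[2]
def ray(n,p):
    c=C[n]; d=c["R"].T@np.linalg.solve(c["mtx"],[p[0],p[1],1.]); return -c["R"].T@c["t"], d/np.linalg.norm(d)
def plane(n,p,z):
    o,d=ray(n,p); return o+d*(z-o[2])/d[2]
def tri(pt,ps):
    P=[C[n]["mtx"]@np.c_[C[n]["R"],C[n]["t"]] for n in("top","side")]
    X=cv2.triangulatePoints(P[0],P[1],np.array(pt,float),np.array(ps,float))[:,0]; X=X[:3]/X[3]
    return X, np.r_[proj("top",X)-pt,proj("side",X)-ps]
def crop(im,x,y,w,h,s): return cv2.resize(im[y:y+h,x:x+w],None,fx=s,fy=s,interpolation=cv2.INTER_CUBIC)
```

Run:
```python
import cv2,numpy as np
from h import crop
t=cv2.imread("pics/top0.png");s=cv2.imread("pics/side0.png")
def g(im):
    return (255*(im/255.)**0.6).astype('uint8')
a=np.hstack([crop(g(t),250,160,100,75,4),crop(g(t),412,175,100,75,4)])
b=np.hstack([crop(g(s),300,300,110,75,400/110)[:270],crop(g(s),310,150,100,75,4)[:270]])
cv2.imwrite("pics/c1.png",np.vstack([a,b[:,:800]]))
b=np.hstack([crop(g(t),160,235,70,90,5),crop(g(s),300,305,110,90,4)[:450]]if 0 else [crop(g(t),160,235,70,90,5)])
cv2.imwrite("pics/c2.png",b)
```

```text
(no output)
```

View pics/c1.png

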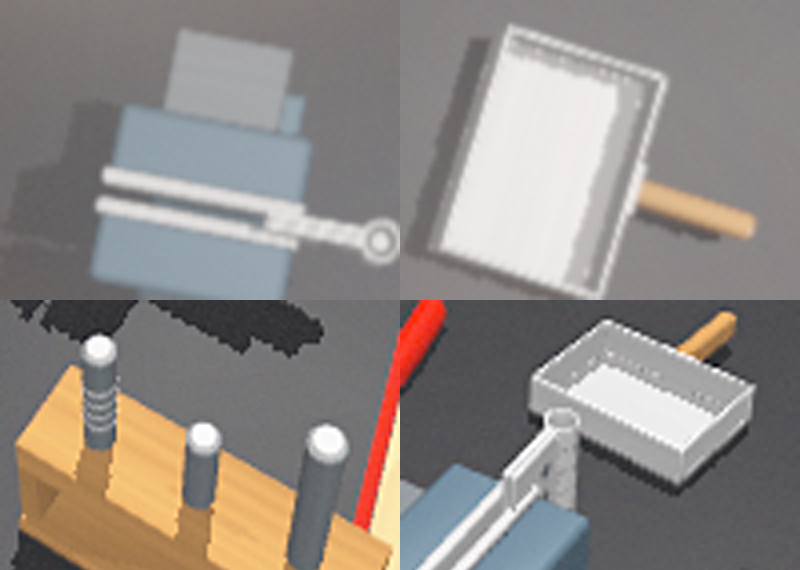

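View pics/c2.png

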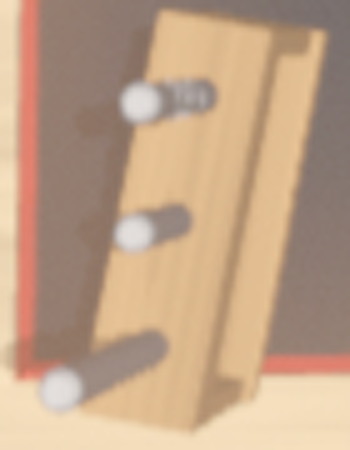

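Run:
```python
from h import *
np.set_printoptions(precision=4,suppress=True)
print("barrel",tri((344.6,219.9),(349.9,179.1)), plane("top",(344.6,219.9),.188))
f=lambda u,v:(160+(u+.5)/5-.5,235+(v+.5)/5-.5)
g=lambda u,v:(300+(u+.5)/3.636-.5,300+(v-300+.5)/3.636-.5)
for n,a,b,z in(("punch",f(140,103),g(99,351),.162),("centre",f(134,232),g(203,438),.137),("taper",f(61,389),g(326,444),.187)):
    print(n,tri(a,b),plane("top",a,z))
print("rack corners",[plane("top",f(*p),.082)[:2] for p in((160,10),(272,28),(195,433),(82,412))])
# base of punch in both views
print("pbase",tri(f(207,97),g(98,446)),plane("side",g(98,446),.082))
k=lambda u,v:(412+(u-400+.5)/4-.5,175+(v+.5)/4-.5)
P=np.array([plane("top",k(*p),.032)[:2] for p in((509,26),(665,75),(603,298),(437,250))])
print("pan",P,P.mean(0),[np.linalg.norm(P[i]-P[i-1]) for i in range(4)])
print("handle",[plane("top",k(*p),.03)[:2] for p in((642,190),(752,227))])
s=lambda u,v:(310+(u-400+.5)/4-.5,150+(v-300+.5)/4-.5)
print("handle end tri",tri(k(752,227),s(730,319)))
print("corner tri",tri(k(603,298),s(752,388)),tri(k(665,75),s(606,322)), tri(k(437,250),s(685,455)))
print("jaw ends",[plane("top",(250+u/4,160+v/4),.172)[:2] for u,v in((104,174),(302,208),(97,205),(297,243))])
# scene footprints
for n,p in(("padlock",(364,292)),("screw1",(391,139)),("screw2",(470,136)),("plug",(352,130)),("bottle",(203,178)),("tommy1",(277,272)),("tommy2",(304,285))): print(n,plane("top",p,.03)[:2])
```

```text
barrel (array([0.5674, 0.0445, 0.1926]), array([-0.1592, -0.5464,  0.5671,  0.0468])) [0.5665 0.044  0.188 ]
punch (array([0.5047, 0.3566, 0.1623]), array([-0.1239, -0.4085,  0.5934,  0.0573])) [0.5039 0.3564 0.162 ]
centre (array([0.4515, 0.3671, 0.1377]), array([-0.088 , -0.3243,  0.4841,  0.031 ])) [0.4507 0.3671 0.137 ]
taper (array([0.3979, 0.3776, 0.1868]), array([-0.1104, -0.4626,  0.7046,  0.0189])) [0.397  0.3773 0.187 ]
rack corners [array([0.5414, 0.3754]), array([0.5325, 0.3261]), array([0.3592, 0.3591]), array([0.3689, 0.4081])]
pbase (array([0.5046, 0.3568, 0.0764]), array([-0.236 , -0.7757,  1.1413,  0.1044])) [0.5055 0.3601 0.082 ]
pan [[ 0.6591 -0.1847]
 [ 0.6286 -0.2736]
 [ 0.5008 -0.2316]
 [ 0.5301 -0.1377]] [ 0.5796 -0.2069] [np.float64(0.13730058253861016), np.float64(0.09399738495537553), np.float64(0.1345059989924876), np.float64(0.09831912980729607)]
handle [array([ 0.5623, -0.2577]), array([ 0.5397, -0.3197])]
handle end tri (array([ 0.5406, -0.3218,  0.0248]), array([-0.091 , -0.3793,  0.3287,  0.0099]))
corner tri (array([ 0.5025, -0.2314,  0.0314]), array([-0.1773, -0.7564,  0.6939,  0.0131])) (array([ 0.6289, -0.2732,  0.0327]), array([-0.0537, -0.1933,  0.171 ,  0.0125])) (array([ 0.5306, -0.1374,  0.0329]), array([-0.0493, -0.1959,  0.1908,  0.0085]))
jaw ends [array([0.6025, 0.1781]), array([0.5836, 0.0805]), array([0.5872, 0.1818]), array([0.5664, 0.0834])]
padlock [ 0.4077 -0.0036]
screw1 [ 0.7618 -0.0772]
screw2 [ 0.7648 -0.2629]
plug [0.7855 0.014 ]
bottle [0.6787 0.3667]
tommy1 [0.4568 0.195 ]
tommy2 [0.4261 0.1334]
```

Barrel top is at (0.567, 0.044), the punch at (0.5045, 0.357), and the pan centre at (0.580, -0.207) with its handle direction (-0.325, -0.946). Each height triangulates to within 5 mm of the text. Next is the pan handle.

Create to.py:
```python
# usage: to.py x y z [yaw of tool y axis, deg]  -> row values in tool axes (tool kept/brought vertical)
import sys,numpy as np
from scipy.spatial.transform import Rotation as R
from workcell import bot, cam
o=bot.get_obs(); r=R.from_quat(o["tool_rot"]); a=[float(v) for v in sys.argv[1:]]
d=r.inv().apply(np.array(a[:3])-o["eef_pos"])
M=r.as_matrix(); cur=np.arctan2(M[1,1],M[0,1])
y=cur if len(a)<4 else cur+(np.deg2rad(a[3])-cur+np.pi/2)%np.pi-np.pi/2
Y=np.array([np.cos(y),np.sin(y),0]); Z=np.array([0,0,-1]); T=np.c_[np.cross(Y,Z),Y,Z]
w=(r.inv()*R.from_matrix(T)).as_rotvec()
print("rot",w.round(4),"shift",d.round(4),"dist",np.linalg.norm(d).round(3),"q",o["joint_pos"].round(2),"F",o["ft_force"].round(1),"w",round(float(o["grip_width"]),4),"t",o["clock"],"eef",o["eef_pos"].round(4))
```

```bash
python3 to.py .5477 -.2996 .08 161
```

```text
rot [-1.800e-03 -7.000e-04 -8.014e-01] shift [0.369  0.0044 0.1505] dist 0.399 q [-1.13  0.24  0.    1.34 -0.    1.57] F [ 0.  -0.6 -0.4] w 0.0855 t 0.1 eef [ 0.2117 -0.4523  0.2305]
```

Careful with the scale: shifts go in shares of 0.75 m and turns go in shares of 2 rad. That gives: 0.369 m / 0.75 = 0.492, 0.1505 m / 0.75 = 0.2007, -0.8014 rad / 2 = -0.4007.

Request:
pendant(increments={"segments":[[0, 0, -0.4007, 0.492, 0.0059, 0.2007, 0.05], [0, 0, -0.4007, 0.492, 0.0059, 0.2007, 0.05], [0, 0, -0.4007, 0.492, 0.0059, 0.2007, 0.05], [0, 0, -0.4007, 0.492, 0.0059, 0.2007, 0.05], [0, 0, -0.4007, 0.492, 0.0059, 0.2007, 0.05], [0, 0, -0.4007, 0.492, 0.0059, 0.2007, 0.05], [0, 0, -0.4007, 0.492, 0.0059, 0.2007, 0.05], [0, 0, -0.4007, 0.492, 0.0059, 0.2007, 0.05]]})

```text
clock: 1.1
eef_pos: [0.5481, -0.2992, 0.0792]
tool_rot: [0.813, 0.582, -0.001, -0.001]
ft_force: [-0.1, -0.1, 0.0]
grip_width: 0.0504
grasp_force: 0.0
```

```bash
python3 to.py .5477 -.2996 .006 161
```

```text
rot [-0.0029 -0.0001  0.0023] shift [-0.0005 -0.0001  0.0732] dist 0.073 q [-0.5   0.58  0.12  1.11 -0.    1.4 ] F [-0.1 -0.1  0. ] w 0.0504 t 1.1 eef [ 0.5481 -0.2992  0.0792]
```

Scaled: 0.073 m / 0.75 = 0.0973, 0.05 m / 0.75 = 0.0667.

Request:
pendant(increments={"segments":[[0, 0, 0, 0, 0, 0.0667, 0.05], [0, 0, 0, 0, 0, 0.0973, 0.05], [0, 0, 0, 0, 0, 0.0973, 0.05], [0, 0, 0, 0, 0, 0.0973, 0], [0, 0, 0, 0, 0, 0.0973, 0], [0, 0, 0, 0, 0, 0.0973, 0], [0, 0, 0, 0, 0, 0.0973, 0]]})

```text
clock: 1.98
eef_pos: [0.5489, -0.3016, 0.01]
tool_rot: [0.814, 0.581, 0.0, 0.002]
ft_force: [-1.8, -2.8, 6.9]
grip_width: 0.0128
grasp_force: 62.1
```

Run:
```python
from h import *
for n in("top",): cv2.imwrite("pics/g1.png",crop(cam.camera(n)[:,:,::-1],400,160,130,100,5))
```

```text
(no output)
```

View pics/g1.png

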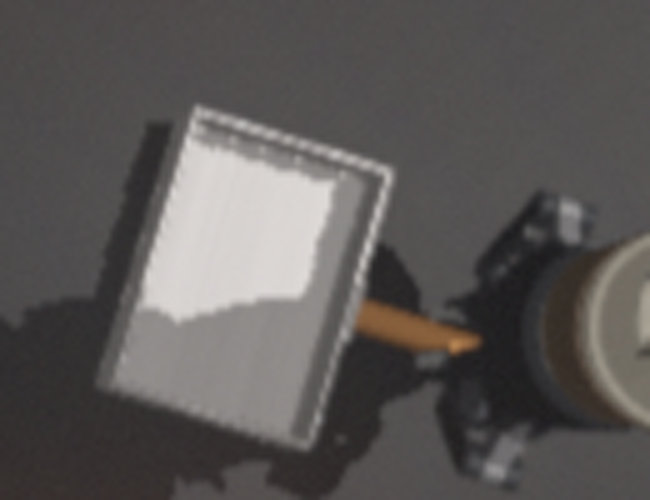

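The handle is held at 12.8 mm opening and 62 N, and the pan is still flat. The pan corners in this crop are (195,105), (395,170), (312,450) and (98,387).

Run:
```python
from h import *
k=lambda u,v:(400+(u+.5)/5-.5,160+(v+.5)/5-.5)
P=np.array([plane("top",k(*p),.032)[:2] for p in((195,105),(395,170),(312,450),(98,387))])
c=P.mean(0); x=P[0]-P[1]+P[3]-P[2]; print(P,c,np.rad2deg(np.arctan2(x[1],x[0])))
```

```bash
python3 to.py .5489 -.3016 .012 169
```

```text
[[ 0.66037162 -0.18411538]
 [ 0.62799984 -0.27523491]
 [ 0.49971522 -0.23067261]
 [ 0.53047062 -0.13390359]] [ 0.57963933 -0.20598162] 71.42857501305703
rot [ 0.0031  0.0019 -0.1401] shift [ 0.    -0.    -0.002] dist 0.002 q [-0.5   0.65  0.04  0.96 -0.    1.4 ] F [-1.5 -2.3  5.7] w 0.0127 t 2.025 eef [ 0.5489 -0.3016  0.01  ]
```

Request:
pendant(increments={"segments":[[0, 0, 0, 0, 0, -0.0053, 0], [0, 0, 0, 0, 0, -0.008, 0]]})

```text
clock: 2.28
eef_pos: [0.5477, -0.3001, 0.0137]
tool_rot: [0.814, 0.581, -0.0, -0.0]
ft_force: [0.5, 0.4, -1.8]
grip_width: 0.0125
grasp_force: 60.8
```

```bash
python3 to.py .5461 -.0638 .0145 169
```

```text
rot [-8.000e-04 -1.000e-04 -1.394e-01] shift [ 0.2229 -0.0784 -0.0008] dist 0.236 q [-0.5   0.65  0.05  0.97 -0.    1.4 ] F [ 0.5  0.4 -1.8] w 0.0125 t 2.275 eef [ 0.5477 -0.3001  0.0137]
```

Scaled: 0.223 m / 0.75 = 0.2973, 0.2 m / 0.75 = 0.2667, -0.139 rad / 2 = -0.0695.

Request:
pendant(increments={"segments":[[0, 0, -0.007, 0.0293, -0.0107, -0.0013, 0], [0, 0, -0.014, 0.06, -0.0213, -0.0013, 0], [0, 0, -0.021, 0.0893, -0.032, -0.0013, 0], [0, 0, -0.028, 0.12, -0.0413, -0.0013, 0], [0, 0, -0.035, 0.1493, -0.052, -0.0013, 0], [0, 0, -0.042, 0.1787, -0.0627, -0.0013, 0], [0, 0, -0.049, 0.208, -0.0733, -0.0013, 0], [0, 0, -0.056, 0.2373, -0.084, -0.0013, 0], [0, 0, -0.063, 0.2667, -0.0933, -0.0013, 0], [0, 0, -0.0695, 0.2973, -0.104, -0.0013, 0]]})

```text
clock: 3.52
eef_pos: [0.5463, -0.0619, 0.0148]
tool_rot: [0.771, 0.637, -0.0, -0.0]
ft_force: [-0.1, -0.3, -2.2]
grip_width: 0.0129
grasp_force: 60.8
```

Run:
```python
from h import *
a=crop(cam.camera("top")[:,:,::-1],300,160,110,90,4);b=crop(cam.camera("side")[:,:,::-1],300,140,90,90,4)
cv2.imwrite("pics/p1.png",np.hstack([a,b]))
```

```bash
python3 to.py .5461 -.0638 .0145 169
```

```text
rot [-0.0012 -0.0009  0.0046] shift [-0.0033  0.0007  0.0002] dist 0.003 q [-0.11  0.52 -0.18  0.87  0.    1.65] F [ 1.  -0.3 -2.6] w 0.0128 t 3.625 eef [ 0.546  -0.0604  0.0147]
```

View pics/p1.png

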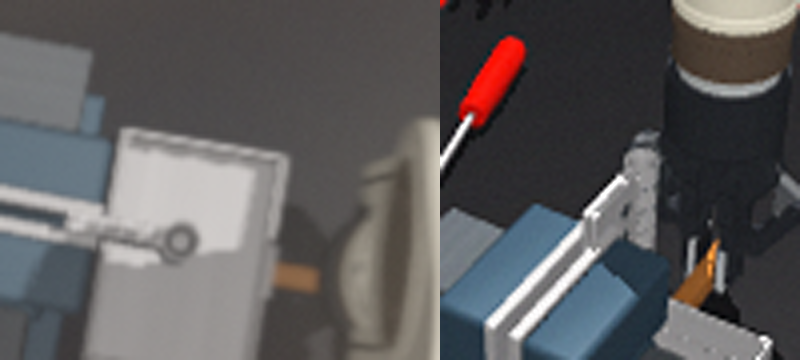

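The top view shows the pan under the barrel: ring at (180,243) in the crop, pan between (122,128) and (288,155). There is no lateral force, so I'll lower and release.

Scaled: -0.28 m / 0.75 = -0.3733, -0.22 m / 0.75 = -0.2933.

Request:
pendant(increments={"segments":[[0, 0, 0, 0, 0, 0.004, 0], [0, 0, 0, 0, 0, 0.004, 0.05], [0, 0, 0, 0, 0, 0.004, 0.05], [0, 0, 0, 0, 0, 0.004, 0.05], [0, 0, 0, 0, 0, -0.0533, 0.05], [0, 0, 0, 0, 0, -0.1333, 0.05], [0, 0, 0, 0, 0, -0.2133, 0.05], [0, 0, 0, 0, 0, -0.2933, 0.05], [0, 0, 0, 0, 0, -0.3733, 0.05]]})

```text
clock: 4.75
eef_pos: [0.5466, -0.0645, 0.2972]
tool_rot: [0.772, 0.636, 0.0, 0.0]
ft_force: [1.5, -0.4, -0.1]
grip_width: 0.0498
grasp_force: 0.0
```

```bash
python3 to.py .5045 .3567 .30
```

```text
rot [ 0.0011 -0.0002  0.    ] shift [ 0.4052 -0.1222 -0.0029] dist 0.423 q [-0.12  0.33  0.29  1.53  0.    1.65] F [ 1.5 -0.4 -0.1] w 0.0498 t 4.75 eef [ 0.5466 -0.0645  0.2972]
```

Scaled: 0.405 m / 0.75 = 0.54, 0.06 m / 0.75 = 0.08, -1.565 rad / 2 = -0.7825.

```bash
python3 to.py .5045 .3567 .22 78.9
```

```text
rot [ 1.0000e-03  7.0000e-04 -1.5703e+00] shift [ 0.4052 -0.1223  0.0771] dist 0.43 q [-0.12  0.33  0.29  1.53  0.    1.65] F [ 1.5 -0.4 -0.1] w 0.0498 t 4.75 eef [ 0.5466 -0.0645  0.2972]
```

Request:
pendant(increments={"segments":[[0, 0, -0.7825, 0.54, -0.1627, 0, 0.05], [0, 0, -0.7825, 0.54, -0.1627, 0, 0.05], [0, 0, -0.7825, 0.54, -0.1627, 0, 0.05], [0, 0, -0.7825, 0.54, -0.1627, 0, 0.05], [0, 0, -0.7825, 0.54, -0.1627, 0, 0.05], [0, 0, -0.7825, 0.54, -0.1627, 0.04, 0.05], [0, 0, -0.7825, 0.54, -0.1627, 0.08, 0.05], [0, 0, -0.7825, 0.54, -0.1627, 0.1027, 0.05], [0, 0, -0.7825, 0.54, -0.1627, 0.1027, 0.05], [0, 0, -0.7825, 0.54, -0.1627, 0.1027, 0.05]]})

```text
clock: 6.0
eef_pos: [0.5046, 0.3566, 0.2174]
tool_rot: [0.099, 0.995, -0.0, -0.0]
ft_force: [-0.3, -0.7, 0.8]
grip_width: 0.0502
grasp_force: 0.0
```

```bash
python3 to.py .5045 .3567 .113 78.9
```

```text
rot [-0.0004 -0.0005 -0.0056] shift [1.000e-04 1.000e-04 1.044e-01] dist 0.104 q [0.62 0.49 0.33 1.41 0.   0.81] F [-0.3 -0.7  0.8] w 0.0502 t 6.0 eef [0.5046 0.3566 0.2174]
```

Run:
```python
from h import *
a=crop(cam.camera("top")[:,:,::-1],150,200,90,120,4);b=crop(cam.camera("side")[:,:,::-1],290,220,100,120,4)
a2=cv2.imread("pics/top0.png"); cv2.imwrite("pics/k1.png",np.hstack([a,b]))
cv2.imwrite("pics/pan_top_full.png",cam.camera("top")[:,:,::-1])
```

```text
(no output)
```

View pics/k1.png

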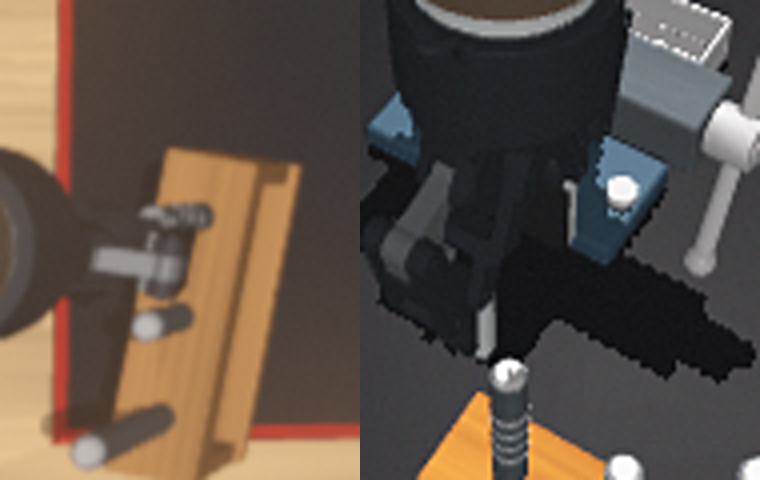

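Run:
```python
from h import *
for n,x,y in(("top",150,200),("side",290,220)):
    for s in(-1,0,1): 
        p=(proj(n,[.5046+s*.025*.19,.3566+s*.025*.98,.2174+.01])-[x,y])*4
        print(n,s,p+([360,0] if n=="side" else 0))
```

```text
top -1 [154.47295212 234.67757826]
top 0 [101.09629074 225.24976743]
top 1 [ 47.81007294 215.83793146]
side -1 [542.51735221 235.90037906]
side 0 [509.14926935 281.93222932]
side 1 [473.90134654 330.55735145]
```

Allowing for the pads' visible side edges, the fingers match the prediction around the ringed punch (508,370 in the crop). I'll descend and grip.

Scaled: 0.104 m / 0.75 = 0.1387, 0.08 m / 0.75 = 0.1067.

Request:
pendant(increments={"segments":[[0, 0, 0, 0, 0, 0.0533, 0.05], [0, 0, 0, 0, 0, 0.1067, 0.05], [0, 0, 0, 0, 0, 0.1387, 0.05], [0, 0, 0, 0, 0, 0.1387, 0.05], [0, 0, 0, 0, 0, 0.1387, 0.03], [0, 0, 0, 0, 0, 0.1387, 0], [0, 0, 0, 0, 0, 0.1387, 0], [0, 0, 0, 0, 0, 0.1387, 0], [0, 0, 0, 0, 0, 0.1387, 0]]})

```text
clock: 7.28
eef_pos: [0.5058, 0.3574, 0.116]
tool_rot: [0.099, 0.995, 0.001, 0.002]
ft_force: [0.6, 0.1, 6.1]
grip_width: 0.0142
grasp_force: 58.3
```

```bash
python3 to.py .5045 .3567 .113 78.9
```

```text
rot [ 0.0028  0.003  -0.0048] shift [ 0.0012 -0.001   0.003 ] dist 0.003 q [ 0.62  0.54  0.14  1.17 -0.    0.81] F [0.6 0.1 6.1] w 0.0142 t 7.275 eef [0.5058 0.3574 0.116 ]
```

Scaled: -0.21 m / 0.75 = -0.28, -0.18 m / 0.75 = -0.24.

Request:
pendant(increments={"segments":[[0, 0, 0, 0, 0, -0.04, 0], [0, 0, 0, 0, 0, -0.1067, 0], [0, 0, 0, 0, 0, -0.1733, 0], [0, 0, 0, 0, 0, -0.24, 0], [0, 0, 0, 0, 0, -0.28, 0], [0, 0, 0, 0, 0, -0.28, 0]]})

```text
clock: 8.02
eef_pos: [0.5056, 0.3575, 0.3266]
tool_rot: [0.099, 0.995, 0.002, 0.002]
ft_force: [0.0, 0.6, -2.4]
grip_width: 0.0145
grasp_force: 59.1
```

```bash
python3 to.py .567 .0442 .323
```

```text
rot [ 0.0044  0.0041 -0.    ] shift [-0.1219 -0.295   0.0028] dist 0.319 q [0.62 0.48 0.6  1.68 0.   0.81] F [ 0.   0.6 -2.4] w 0.0145 t 8.025 eef [0.5056 0.3575 0.3266]
```

Scaled: -0.295 m / 0.75 = -0.3933, -0.122 m / 0.75 = -0.1627.

Request:
pendant(increments={"segments":[[0, 0, 0, -0.1627, -0.3933, 0.004, 0], [0, 0, 0, -0.1627, -0.3933, 0.004, 0], [0, 0, 0, -0.1627, -0.3933, 0.004, 0], [0, 0, 0, -0.1627, -0.3933, 0.004, 0], [0, 0, 0, -0.1627, -0.3933, 0.004, 0], [0, 0, 0, -0.1627, -0.3933, 0.004, 0], [0, 0, 0, -0.1627, -0.3933, 0.0307, 0], [0, 0, 0, -0.1627, -0.3933, 0.0307, 0], [0, 0, 0, -0.1627, -0.3933, 0.0307, 0]]})

```text
clock: 9.15
eef_pos: [0.5657, 0.0443, 0.3002]
tool_rot: [0.098, 0.995, -0.0, -0.001]
ft_force: [-0.2, 0.2, -0.9]
grip_width: 0.0143
grasp_force: 59.1
```

```bash
python3 to.py .567 .0442 .30;python3 - <<'E'
from h import *
t=cam.camera("top")[:,:,::-1];s=cam.camera("side")[:,:,::-1]
cv2.imwrite("pics/b_top.png",t);cv2.imwrite("pics/b_side.png",s)
cv2.imwrite("pics/b1.png",np.hstack([crop(t,305,180,60,80,6),crop(s,320,120,60,80,6)]))
print(proj("side",[.567,.0442,.188]),proj("side",[.567,.0442,.21]),proj("top",[.567,.0442,.21]))
E
```

```text
rot [-0.0003 -0.0015 -0.    ] shift [-0.0013  0.0002  0.0002] dist 0.001 q [0.08 0.37 0.36 1.56 0.   0.28] F [-0.2  0.2 -0.9] w 0.0143 t 9.15 eef [0.5657 0.0443 0.3002]
[350.60052594 180.72102756] [350.96045024 172.85119826] [345.01580772 219.12878771]
```

View pics/b1.png

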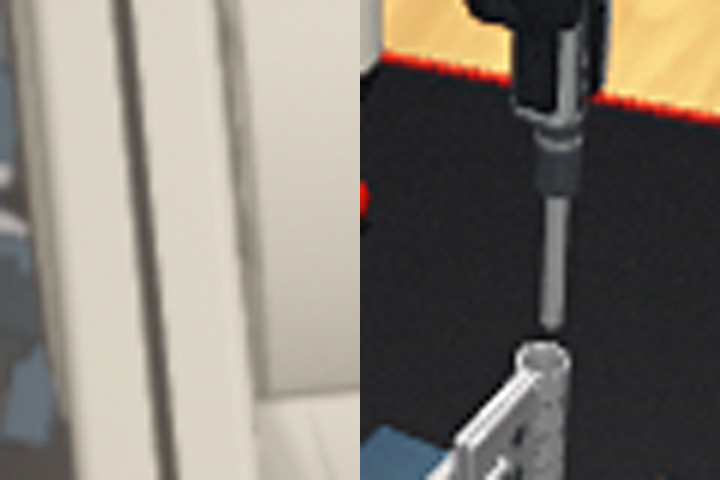

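In the side view the tip is at (351.4,173.9) and the ring centre at (350.3,179.4). The punch is vertical and about 2 mm short in x; the arm hides the top view. I'll correct that and descend gently.

Scaled: 0.021 m / 0.75 = 0.028, 0.018 m / 0.75 = 0.024.

Request:
pendant(increments={"segments":[[0, 0, 0, -0.0027, -0.0004, 0, 0], [0, 0, 0, -0.0027, -0.0004, 0.008, 0], [0, 0, 0, -0.0027, -0.0004, 0.016, 0], [0, 0, 0, -0.0027, -0.0004, 0.024, 0], [0, 0, 0, -0.0027, -0.0004, 0.028, 0], [0, 0, 0, -0.0027, -0.0004, 0.028, 0]]})

```text
clock: 10.0
eef_pos: [0.5678, 0.0427, 0.2794]
tool_rot: [0.099, 0.995, -0.0, -0.0]
ft_force: [-0.5, 0.2, -1.0]
grip_width: 0.015
grasp_force: 59.1
```

```bash
python3 to.py .567 .0442 .27;python3 - <<'E'
from h import *
s=cam.camera("side")[:,:,::-1]
cv2.imwrite("pics/b2.png",crop(s,320,120,60,80,6))
E
```

```text
rot [-0.0002 -0.0007 -0.    ] shift [0.0011 0.0013 0.0094] dist 0.01 q [0.08 0.37 0.31 1.51 0.   0.27] F [-0.5  0.2 -1. ] w 0.015 t 10.0 eef [0.5678 0.0427 0.2794]
```

View pics/b2.png

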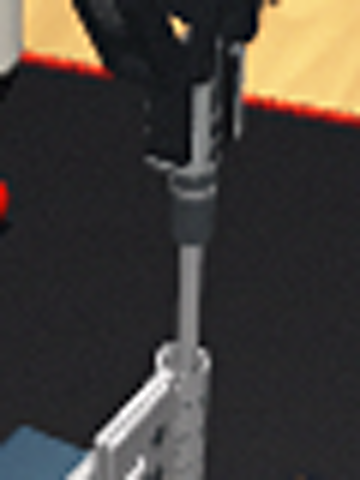

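The shank enters the ring at (189,365), slightly right of the ring centre at 184. I'll nudge it and go deeper.

Scaled: 0.006 m / 0.75 = 0.008, 0.0015 m / 0.75 = 0.002.

Request:
pendant(increments={"segments":[[0, 0, 0, -0.0012, 0.002, 0, 0], [0, 0, 0, -0.0012, 0.002, 0.0027, 0], [0, 0, 0, -0.0012, 0.002, 0.0053, 0], [0, 0, 0, -0.0012, 0.002, 0.008, 0], [0, 0, 0, -0.0012, 0.002, 0.008, 0]]})

```text
clock: 10.68
eef_pos: [0.5691, 0.0441, 0.2737]
tool_rot: [0.099, 0.995, -0.0, -0.0]
ft_force: [0.6, -0.4, -1.9]
grip_width: 0.0147
grasp_force: 59.4
```

```bash
python3 to.py .569 .044 .27
```

```text
rot [-0.0001 -0.0001 -0.    ] shift [ 0.0001 -0.0001  0.0037] dist 0.004 q [ 0.08  0.37  0.3   1.5  -0.    0.28] F [ 0.6 -0.4 -1.9] w 0.0147 t 10.675 eef [0.5691 0.0441 0.2737]
```

Request:
pendant(increments={"segments":[[0, 0, 0, 0, 0, 0.0027, 0], [0, 0, 0, 0, 0, 0.0053, 0], [0, 0, 0, 0, 0, 0.0067, 0]]})

```text
clock: 11.05
eef_pos: [0.5708, 0.0442, 0.2728]
tool_rot: [0.099, 0.995, 0.001, 0.004]
ft_force: [-2.3, 0.1, 14.7]
grip_width: 0.0145
grasp_force: 60.7
```

Request:
pendant(increments={"segments":[[0, 0, 0, 0, 0, 0.0027, 0], [0, 0, 0, 0, 0, 0.0053, 0]]})

```text
clock: 11.3
eef_pos: [0.5709, 0.0442, 0.2695]
tool_rot: [0.099, 0.995, 0.001, 0.004]
ft_force: [-1.9, 0.2, 15.6]
grip_width: 0.0147
grasp_force: 60.9
```

Scaled: 0.006 m / 0.75 = 0.008, 0.004 m / 0.75 = 0.0053.

Request:
pendant(increments={"segments":[[0, 0, 0, 0, 0, 0.0027, 0], [0, 0, 0, 0, 0, 0.0053, 0], [0, 0, 0, 0, 0, 0.008, 0]]})

```text
clock: 11.68
eef_pos: [0.5709, 0.0442, 0.2635]
tool_rot: [0.099, 0.995, 0.001, 0.004]
ft_force: [-2.4, -0.3, 13.9]
grip_width: 0.0146
grasp_force: 60.9
```

Request:
pendant(increments={"segments":[[0, 0, 0, 0, 0, 0.0027, 0], [0, 0, 0, 0, 0, 0.0053, 0], [0, 0, 0, 0, 0, 0.008, 0], [0, 0, 0, 0, 0, 0.0107, 0]]})

```text
clock: 12.18
eef_pos: [0.5688, 0.044, 0.2498]
tool_rot: [0.099, 0.995, -0.0, -0.001]
ft_force: [1.9, -0.0, -1.4]
grip_width: 0.0144
grasp_force: 59.6
```

```bash
python3 to.py .569 .044 .25
```

```text
rot [-0.0005 -0.0017 -0.    ] shift [-0.0002  0.     -0.0002] dist 0.0 q [ 0.08  0.38  0.24  1.44 -0.    0.28] F [ 1.9 -0.  -1.4] w 0.0144 t 12.175 eef [0.5688 0.044  0.2498]
```

Scaled: 0.012 m / 0.75 = 0.016, 0.008 m / 0.75 = 0.0107.

Request:
pendant(increments={"segments":[[0, 0, 0, 0, 0, 0.0053, 0], [0, 0, 0, 0, 0, 0.0107, 0], [0, 0, 0, 0, 0, 0.016, 0], [0, 0, 0, 0, 0, 0.016, 0]]})

```text
clock: 12.68
eef_pos: [0.5689, 0.044, 0.2382]
tool_rot: [0.099, 0.995, -0.0, -0.001]
ft_force: [0.0, -0.0, -2.4]
grip_width: 0.0141
grasp_force: 59.6
```

Request:
pendant(increments={"segments":[[0, 0, 0, 0, 0, -0.0267, 0], [0, 0, 0, 0, 0, -0.0667, 0], [0, 0, 0, 0, 0, -0.1133, 0], [0, 0, 0, 0, 0, -0.1133, 0]]})

```text
clock: 13.18
eef_pos: [0.5708, 0.0442, 0.3272]
tool_rot: [0.099, 0.995, 0.001, 0.004]
ft_force: [-0.3, -0.5, -1.6]
grip_width: 0.0146
grasp_force: 59.5
```

```bash
python3 to.py .5057 .3574 .323
```

```text
rot [ 0.002   0.0069 -0.    ] shift [0.1255 0.2942 0.004 ] dist 0.32 q [0.08 0.37 0.43 1.62 0.   0.28] F [-0.3 -0.5 -1.6] w 0.0146 t 13.175 eef [0.5708 0.0442 0.3272]
```

Scaled: 0.2942 m / 0.75 = 0.3923, 0.1255 m / 0.75 = 0.1673.

Request:
pendant(increments={"segments":[[0, 0, 0, 0.1673, 0.3923, 0, 0], [0, 0, 0, 0.1673, 0.3923, 0, 0], [0, 0, 0, 0.1673, 0.3923, 0, 0], [0, 0, 0, 0.1673, 0.3923, 0, 0], [0, 0, 0, 0.1673, 0.3923, 0, 0], [0, 0, 0, 0.1673, 0.3923, 0, 0], [0, 0, 0, 0.1673, 0.3923, 0, 0], [0, 0, 0, 0.1673, 0.3923, 0, 0]]})

```text
clock: 14.18
eef_pos: [0.5046, 0.3558, 0.3235]
tool_rot: [0.1, 0.995, -0.0, -0.0]
ft_force: [0.7, -0.9, -1.9]
grip_width: 0.0151
grasp_force: 59.3
```

```bash
python3 to.py .5057 .3574 .22
```

Run:
```python
from h import *
t=cam.camera("top")[:,:,::-1]
cv2.imwrite("pics/pan2.png",crop(t,290,170,110,90,6))
```

```text
rot [-0.0009 -0.0003 -0.    ] shift [-0.0008  0.0019  0.1035] dist 0.103 q [ 0.61  0.48  0.59  1.68 -0.    0.81] F [ 0.7 -0.9 -1.9] w 0.0151 t 14.175 eef [0.5046 0.3558 0.3235]
```

View pics/pan2.png

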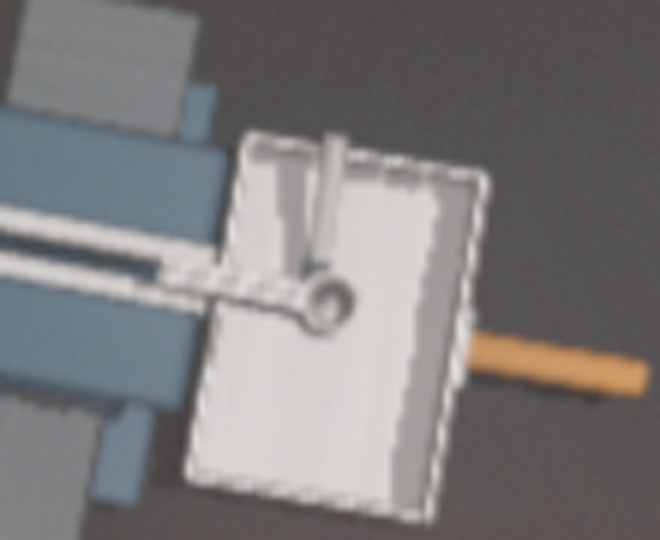

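The pin is leaning in the pan, from (320,265) to (338,135) in the crop, with its middle well inside the walls. Now I'll lower the punch to just above its hole.

Scaled: 0.132 m / 0.75 = 0.176, 0.122 m / 0.75 = 0.1627.

Request:
pendant(increments={"segments":[[0, 0, 0, -0.0008, 0.0021, 0.0533, 0], [0, 0, 0, -0.0008, 0.0021, 0.1067, 0], [0, 0, 0, -0.0008, 0.0021, 0.1627, 0], [0, 0, 0, -0.0008, 0.0021, 0.176, 0], [0, 0, 0, -0.0008, 0.0021, 0.176, 0], [0, 0, 0, -0.0008, 0.0021, 0.176, 0]]})

```text
clock: 14.98
eef_pos: [0.5064, 0.3591, 0.1943]
tool_rot: [0.099, 0.995, 0.001, 0.002]
ft_force: [-0.1, -0.0, -1.3]
grip_width: 0.0149
grasp_force: 59.3
```

```bash
python3 to.py .5057 .3574 .11
```

Run:
```python
from h import *
t=cam.camera("top")[:,:,::-1];s=cam.camera("side")[:,:,::-1]
cv2.imwrite("pics/r1.png",np.hstack([crop(t,170,220,60,80,6),crop(s,290,270,70,80,6)]))
```

```text
rot [ 0.0031  0.003  -0.    ] shift [ 0.0006 -0.0021  0.0843] dist 0.084 q [ 0.62  0.5   0.28  1.35 -0.    0.82] F [-0.1 -0.  -1.3] w 0.0149 t 14.975 eef [0.5064 0.3591 0.1943]
```

View pics/r1.png

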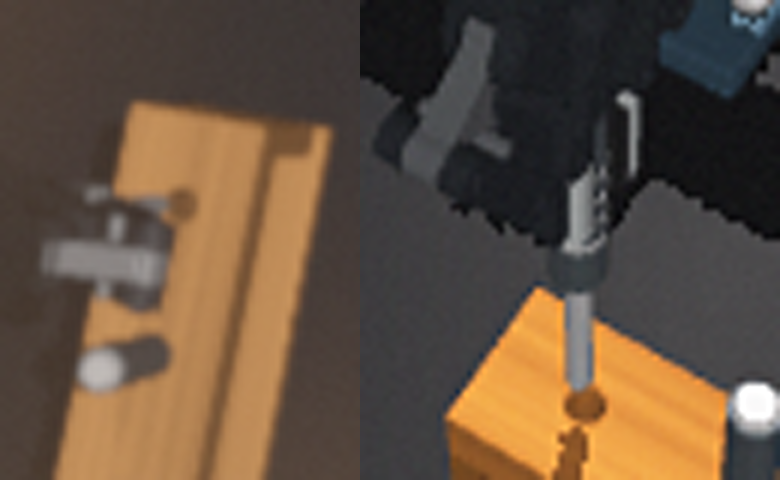

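The hole is at crop (181,206) in the top view and (585,407) in the side view. The tip is at about (578,387) in the side view.

Run:
```python
from h import *
np.set_printoptions(precision=4,suppress=True)
ht=(199.8,253.9);hs=(327.1,337.4)
print(tri(ht,hs),plane("top",ht,.082),plane("side",hs,.082))
for z in(.096,.1,.104): print(plane("side",(325.9,334.1),z))
```

```bash
python3 to.py .5057 .3574 .11
```

```text
(array([0.5045, 0.3566, 0.0848]), array([-0.1449, -0.4805,  0.7058,  0.0658])) [0.5033 0.3571 0.082 ] [0.5062 0.3555 0.082 ]
[0.5077 0.3574 0.096 ]
[0.5069 0.3595 0.1   ]
[0.5061 0.3615 0.104 ]
rot [ 0.0029  0.0027 -0.    ] shift [ 0.0003 -0.0022  0.084 ] dist 0.084 q [0.62 0.5  0.28 1.35 0.   0.82] F [-0.4 -0.1 -1.6] w 0.0146 t 15.075 eef [0.5062 0.3593 0.194 ]
```

Careful with the scale: shifts go in shares of 0.75 m and turns go in shares of 2 rad. That gives: 0.026 m / 0.75 = 0.0347, 0.0001 m / 0.75 = 0.0001.

Request:
pendant(increments={"segments":[[0, 0, 0, 0.0001, -0.0032, 0, 0], [0, 0, 0, 0.0001, -0.0032, 0.008, 0], [0, 0, 0, 0.0001, -0.0032, 0.016, 0], [0, 0, 0, 0.0001, -0.0032, 0.0227, 0], [0, 0, 0, 0.0001, -0.0032, 0.0293, 0], [0, 0, 0, 0.0001, -0.0032, 0.0347, 0], [0, 0, 0, 0.0001, -0.0032, 0.0347, 0]]})

```text
clock: 15.95
eef_pos: [0.5044, 0.3562, 0.1653]
tool_rot: [0.099, 0.995, -0.0, -0.0]
ft_force: [-0.7, 0.4, -1.6]
grip_width: 0.0143
grasp_force: 59.3
```

```bash
python3 to.py .5057 .3574 .113
```

```text
rot [-0.0006 -0.0004 -0.    ] shift [-0.0011  0.0014  0.0523] dist 0.052 q [ 0.61  0.51  0.22  1.29 -0.    0.81] F [-0.7  0.4 -1.6] w 0.0143 t 15.95 eef [0.5044 0.3562 0.1653]
```

No force with the tip 11 mm below the board top, so it is in the hole. I'll continue down.

Request:
pendant(increments={"segments":[[0, 0, 0, -0.0007, 0.0008, 0.0133, 0], [0, 0, 0, -0.0007, 0.0008, 0.0267, 0], [0, 0, 0, -0.0007, 0.0008, 0.04, 0], [0, 0, 0, -0.0007, 0.0008, 0.0507, 0], [0, 0, 0, -0.0007, 0.0008, 0.0587, 0], [0, 0, 0, -0.0007, 0.0008, 0.064, 0], [0, 0, 0, -0.0007, 0.0008, 0.064, 0]]})

```text
clock: 16.82
eef_pos: [0.505, 0.3568, 0.1176]
tool_rot: [0.099, 0.995, -0.0, -0.0]
ft_force: [0.1, 0.3, -0.7]
grip_width: 0.0146
grasp_force: 59.3
```

```bash
python3 to.py .5057 .3574 .113
```

```text
rot [-0.0003 -0.0003 -0.    ] shift [-0.0006  0.0008  0.0046] dist 0.005 q [ 0.62  0.54  0.15  1.18 -0.    0.81] F [ 0.1  0.3 -0.7] w 0.0146 t 16.825 eef [0.505  0.3568 0.1176]
```

Release and retract straight up.

Scaled: -0.2 m / 0.75 = -0.2667, -0.18 m / 0.75 = -0.24.

Request:
pendant(increments={"segments":[[0, 0, 0, 0, 0, 0.0013, 0], [0, 0, 0, 0, 0, 0.0013, 0.02], [0, 0, 0, 0, 0, 0.0013, 0.05], [0, 0, 0, 0, 0, 0.0013, 0.05], [0, 0, 0, 0, 0, 0.0013, 0.05], [0, 0, 0, 0, 0, -0.04, 0.05], [0, 0, 0, 0, 0, -0.1067, 0.05], [0, 0, 0, 0, 0, -0.1733, 0.05], [0, 0, 0, 0, 0, -0.24, 0.05], [0, 0, 0, 0, 0, -0.2667, 0.05]]})

```text
clock: 18.08
eef_pos: [0.5059, 0.3574, 0.3221]
tool_rot: [0.099, 0.995, 0.002, 0.002]
ft_force: [0.1, 0.1, -0.4]
grip_width: 0.0503
grasp_force: 0.0
```

Run:
```python
from h import *
t=cam.camera("top")[:,:,::-1];s=cam.camera("side")[:,:,::-1]
cv2.imwrite("pics/f1.png",np.hstack([crop(t,280,170,100,80,4),crop(s,290,290,100,80,4)]))
```

```text
(no output)
```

View pics/f1.png

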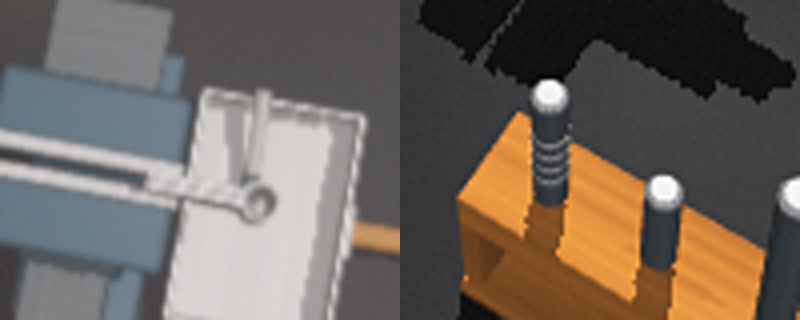

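The punch cap is at (326.9,313.6), the same as at the start, and it stands upright in its hole. The pin is resting in the pan.

```bash
python3 -c "
from workcell import bot, cam
print(bot.job_done())"
```

```text
the job is handed in; nothing more can be done
None
```

The job is handed in at about 18 s on the clock: the last pictures show the pin leaning in the pan under the barrel and the pin punch upright in its own rack hole, but `job_done()` gave no verdict.

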